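# Raise the enclosure sash to its mark and slide the jar in

### The job

Push up under the rail of the ventilated enclosure's sash until the underside of the rail is level with the tip of the pointer on the right-hand post. Then slide the open sample jar, upright, under the sash until all of it stands inside the enclosure behind the sash. Leave the sash level with the pointer, and do not shift the petri dishes in front of and inside the enclosure.

Things in the scene. Friction and masses are not known exactly. Their poses are not given: they have to be found in the camera images.
- enclosure: Fixed ventilated enclosure on the worktop (which is its floor): aluminium posts, clear panes, white back, clear sliding sash in front. Origin on the worktop in the sash plane, mid-opening; x points in (away from the robot), y left, z up. Opening 372 mm wide between the front posts (22 mm wide, 460 mm tall, fronts at x = -13 mm); 185 mm deep behind the sash plane; roof at 330 mm.
- sash_edge (a point): Middle of the front lower edge of the aluminium rail at the bottom of the sash: its underside, at enclosure x = -30 mm. The rail is a lip 12 mm thick, reaching 165 mm left and right of this point and standing 27 mm out from the clear pane; push up anywhere under it. 75 to 110 mm above the worktop at the start; rises with the sash.
- sash (a joint): Height of the sash, m: 0 at its lowest (rail underside 70 mm above the worktop), grows as it rises, at most 0.19. Counterbalanced: moves up or down at about 3 N (plus 8 N per m/s) and stays where it is left.
- mark (a point): Tip of the fixed dark steel pointer on the front of the right-hand post, just past the right end of the rail (enclosure x = -17, y = -169 mm), pointing left. Its height, 188 to 212 mm above the worktop, is where the rail's underside must come. Plate 30 mm tall, 6 mm thick; its black clamp screw stands out to x = -26 mm.
- jar_centre (a point): Centre, half-way up, of the open square sample jar, 75 x 76 x 166 mm, flat-sided to 124 mm up, 0.10 to 0.18 kg, loose. z is its upright axis, x and y square to its sides. It stands in front of the left or right half of the opening, 90 to 110 mm before the sash plane, 72 to 84 mm off the middle. Pushed lower than 50 mm above the worktop it slides without tipping.
- front_dish_centre (a point): Centre of the loose petri dish (54 mm wide, 11 mm high) that lies on the worktop in front of the other half of the opening. Leave it there.
- inner_dish_centre (a point): Centre of the loose petri dish (57 mm wide, 12 mm high) that lies inside the enclosure, half-way across, 140 to 150 mm behind the sash plane. Leave it there.

How it is judged:
By the outcome, as a careful person would: the job done as asked, in the order asked, and still so for the second after the job is handed in, with the robot touching nothing.
It also fails if it takes over 66 s, if anything falls off the work surface, if the arm or the gripper's body presses on something with over 40 N, if the wrist force passes 120 N, or if a joint passes its speed limit or range.

### The arm

A 6-joint arm with a two-finger parallel gripper is mounted at the origin on a cart in front of the work surface, level with it; the furniture and walls round the work are solid. World frame = base frame: x ahead of the robot, y to its left, z up, the work surface at z = 0. Lengths are in mm, angles in degrees, forces in N, time in s.
With the tool pointing down it reaches from about 375 to 900 mm from the base axis. Payload 3.1 kg.
Tool frame: the origin (TCP) lies on the centre line of the jaws, within the pads' length; the fingertips stand 14 mm ahead of it and the grasp point (between the pads) lies 5 mm behind it; z points along the fingers, y is the line along which they close (so a half turn about z gives the same grasp; the last joint's range is limited). The gripper opens to 85 mm and grips with 20 to 120 N. Pads are 22 mm wide; open, the fingers measure 114 mm over their backs; the gripper's body (76 mm by 85 mm) begins 54 mm behind the grasp point. The pads swing forward as they close: fully open they stand 13 mm farther back than shut.
Start: joints at [56.866, 30.224, 82.088, -0, 67.689, -10.227], TCP at [243.229, 575.705, 206.01] pointing down, gripper open.
Joint ranges: [-176.69, 176.69], [-43.24, 126.21], [12.49, 139.97], [-82, 262], [0, 151.66], [-163.58, 163.58]. Speed limits (degrees/s): [159.86, 159.86, 180, 180, 180, 180].

### API

Orientations are given as a 3x3 rotation matrix whose columns are the frame's x, y, z axes.
In Python, from station import state, cams, r gives the robot as it stands.
- The arm moves only by the shell command python3 -m pendant 'ROWS' [FORCE]. ROWS is JSON, a list of rows, each a list of 7 numbers: the shift along the tool's x, y, z in mm, then the turn, a rotation vector about the tool's x, y, z in rad, then the closure, from 0 (fully open) to 1 (shut). A call has exactly 8 rows; each row shifts and turns the commanded pose from where the row before left it, along the tool's axes as they then stand; what a row does not reach is not made up. A row lasts 1/12 s, in which the tool goes at most 41.7 mm and 7.16 degrees, less where a joint would pass 70% of its speed; a pose out of reach is approached as far as the arm can. A call is refused whole if a number of a shift passes 41.7 or a number of a turn 0.125, either way. A call with a gripper value outside its range is refused whole. The fingers move at their own pace and stop on an object; FORCE is the grip in N (left out, the last holds). Time passes only in rows, so rows that do not move let the fingers close, or fill a call up. It gives the time, the measured TCP pose, the force, the opening and the grip force at its end, in the units of the state.
- state(): the state, without advancing time (a new reading comes with each control period).
- cams.get_image(name): name is "side" or "top" or "wrist"; returns a dict with "color" (480x640x3 uint8, red, green, blue), "camera_matrix" (3x3 intrinsics, pixels), "eye" and "rotation" of the camera in the world; the wrist camera has in their place "mount" (4x4, takes a point from camera to tool coordinates, whose origin is the TCP and whose axes are the flange's). Camera axes: x right, y down, z forward; pixel columns grow to the right and rows downward; lengths in mm; the calibration is good to about 2 mm. The wrist camera is an equidistant fisheye: a pixel r from the principal point sees the ray r / f radians off the axis. A picture is of the moment at which its call begins: read the wrist's pose just before it. There is no depth.
- r.close_job(): hands the job in; it is judged then, once.
The state is a dict: "clock": time; "joints": joint angles; "joint_velocities": joint speeds; "joint_torque": joint torques, N m; "tool_pos": TCP position; "eef_rot": TCP orientation; "wrist_force": force on the tool from outside, world axes, zero at the start; "moment": the same for the moment, N m; "width": opening from 0.0 (shut) to 1.0 (fully open); "gripper_force": force on a finger pad.
Only numpy, scipy, OpenCV 4.12 (cv2) and the standard library are available. Lean on these libraries where they do the work, as an engineer would, in place of code of your own. Each camera call takes 0.05 s, during which the arm holds its last target. There are 200 camera calls.

## Working session

There is one attempt and no reset: what is moved stays moved. The work goes in short steps, Python scripts to look and compute and a shell command to move; the robot and the scene stay as the last step left them, time stands still between calls to the robot, and variables do not carry over. Pictures are saved under pics/ and viewed, at most 10 in all, crops included, and the job is handed in when it is done.

```bash
ls; mkdir -p pics; python3 - <<'E'
from station import state, cams, r
import cv2,numpy as np
s=state();print(s['tool_pos'],np.round(s['eef_rot'],3).tolist(),s['clock'])
for n in('side','top'):
    d=cams.get_image(n);cv2.imwrite(f'pics/{n}0.png',d['color'][:,:,::-1]);print(n,d['camera_matrix'].tolist(),d['eye'],np.round(d['rotation'],3).tolist())
E
```

```text
pics
[242.80334495 575.07400221 205.02824229] [[-0.921, 0.389, -0.001], [0.389, 0.921, -0.002], [0.0, -0.002, -1.0]] 0.0
side [[531.698883208719, 0.0, 315.35164154516286], [0.0, 531.698883208719, 246.28917215843288], [0.0, 0.0, 1.0]] [ 58.46657526 195.58057183 825.08803787] [[0.077, -0.804, 0.589], [-0.997, -0.069, 0.036], [0.011, -0.59, -0.807]]
top [[505.7749658649159, 0.0, 327.56271106941534], [0.0, 505.7749658649159, 241.11566715668837], [0.0, 0.0, 1.0]] [ 362.39570417  142.33236057 1058.69801707] [[0.364, -0.903, 0.229], [-0.931, -0.355, 0.084], [0.006, -0.243, -0.97]]
```

View pics/side0.png

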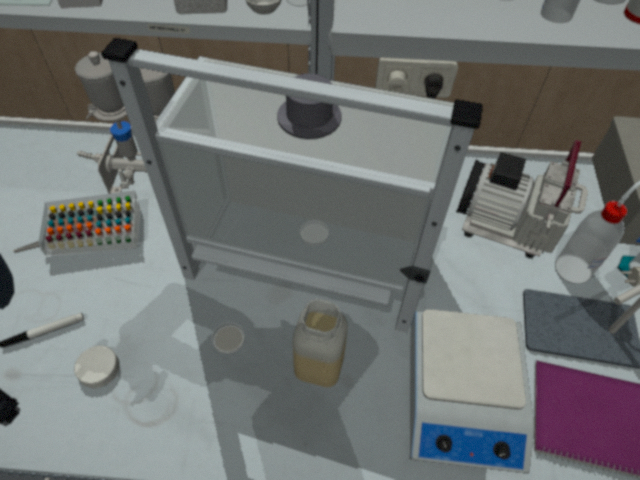

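View pics/top0.png

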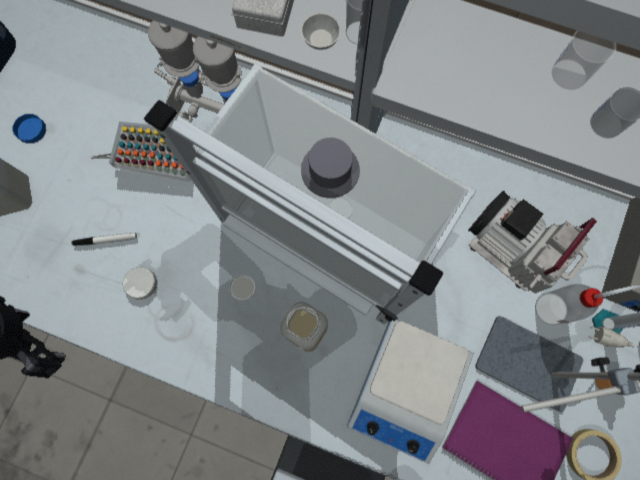

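```bash
cat > h.py <<'E'
import numpy as np,cv2
from station import state,cams,r
def cam(n):
    d=cams.get_image(n);return d
def ray(d,p):
    K=d['camera_matrix'];v=np.linalg.inv(K)@[p[0],p[1],1.];v=np.array(d['rotation'])@v
    return np.array(d['eye']),v/np.linalg.norm(v)
def plane(d,p,z):
    e,v=ray(d,p);return e+v*(z-e[2])/v[2]
def tri(a,pa,b,pb):
    e1,v1=ray(a,pa);e2,v2=ray(b,pb)
    t=np.linalg.lstsq(np.c_[v1,-v2],e2-e1,rcond=None)[0]
    x,y=e1+t[0]*v1,e2+t[1]*v2
    return (x+y)/2,np.linalg.norm(x-y)
def proj(d,P):
    q=np.array(d['rotation']).T@(np.array(P)-d['eye']);q=np.array(d['camera_matrix'])@q;return q[:2]/q[2]
E
python3 - <<'E'
import cv2
s=cv2.imread('pics/side0.png')[225:405,175:440];cv2.imwrite('pics/s1.png',cv2.resize(s,None,fx=3,fy=3,interpolation=cv2.INTER_CUBIC))
s=cv2.imread('pics/top0.png')[200:360,205:445];cv2.imwrite('pics/t1.png',cv2.resize(s,None,fx=3.3,fy=3.3,interpolation=cv2.INTER_CUBIC))
E
```

```text
(no output)
```

View pics/s1.png

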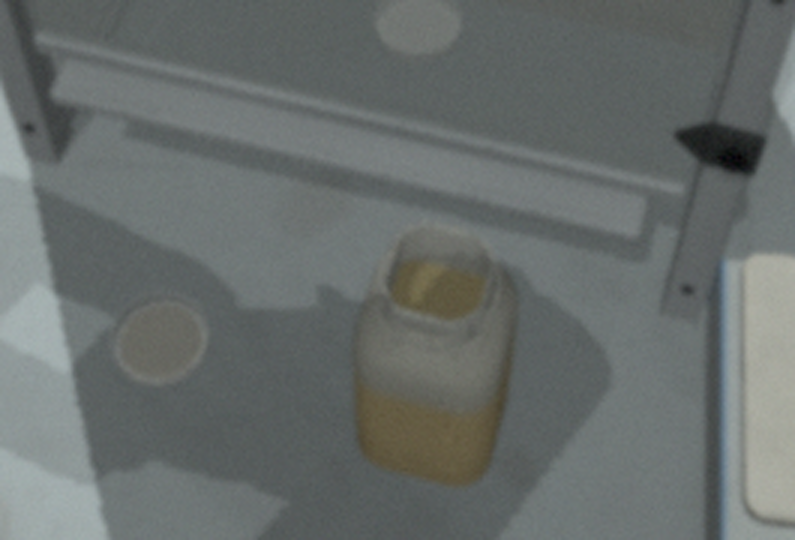

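View pics/t1.png

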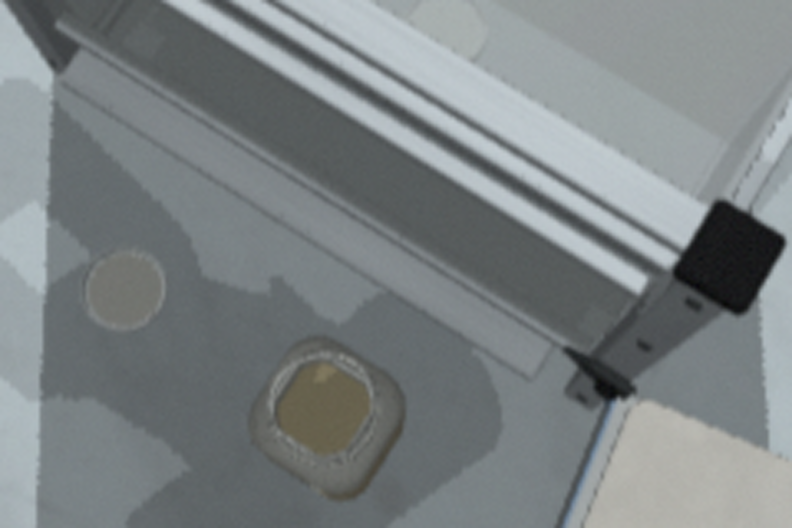

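```bash
cat > m.py <<'E'
from h import *
a=cam('side');b=cam('top')
S=lambda x,y:((x+.5)/3-.5+175,(y+.5)/3-.5+225)
T=lambda x,y:((x+.5)/3.3-.5+205,(y+.5)/3.3-.5+200)
P={}
for n,p,q in[('railR',S(640,236),T(530,380)),('railL',S(52,98),T(60,80)),('tip',S(675,135),T(565,348)),('paneRbead',S(685,188),T(566,349)),('fdish',S(161,342),T(125,290)),('idish',S(418,25),T(448,25)),('postRbase',S(662,312),T(568,388)),('jarmouth',S(440,275),T(325,403))]:
    P[n],e=tri(a,p,b,q);print(n,P[n].round(1),round(e,1))
print('fd',plane(a,S(161,342),11),plane(b,T(125,290),11))
print('id',plane(a,S(418,25),12),plane(b,T(448,25),12))
print('base',plane(a,S(662,312),0),plane(b,T(568,388),0))
print('jarm',plane(a,S(440,272),166),plane(b,T(322,403),166))
d=P['railL']-P['railR'];print(np.linalg.norm(d),np.degrees(np.arctan2(d[1],d[0])))
E
python3 m.py
```

```text
railR [479.4 107.4 112.4] 0.5
railL [544.7 428.8 104. ] 0.5
tip [492.5  99.3 187.4] 1.2
paneRbead [499.6  91.  131. ] 8.5
fdish [452.2 364.    2.9] 1.5
idish [694.8 236.9  -3.3] 2.4
postRbase [497.9  79.8  -3.2] 2.1
jarmouth [422.2 207.1 160. ] 1.1
fd [448.40768508 363.07739544  11.        ] [451.50467078 361.47255778  11.        ]
id [683.24429431 237.3228142   12.        ] [689.90084459 234.38986177  12.        ]
base [496.40430088  81.28072628   0.        ] [497.31999016  78.92474386   0.        ]
jarm [420.54072103 207.68367893 166.        ] [421.12013226 207.63202403 166.        ]
328.1077279464402 78.51762136489252
```

```bash
python3 - <<'E'
from h import *
a=cam('side');b=cam('top')
for n,p in[('flaskbase',(152,405)),('flasktop?',(140,370)),('lid',(97,365)),('pen',(80,318)),('bal TL',(418,312)),('bal BL',(412,460)),('tubes',(90,250))]:
    print(n,plane(a,p,0).round(),plane(a,p,60).round())
print(cam('wrist')['mount'].round(2).tolist())
E
python3 -m pendant '[[0,0,0,0,0,-0.1,0],[0,0,0,0,0,-0.1,0],[0,0,0,0,-0.1,0,0],[0,0,0,0,-0.1,0,0],[0,0,0,0,-0.1,0,0],[0,0,0,0,-0.1,0,0],[0,0,0,0,-0.1,0,0],[0,0,0,0,-0.1,0,0]]'
python3 -c "
from h import *
s=state();print(s['joints'],s['tool_pos'],s['eef_rot'].round(3).tolist())"
```

```text
flaskbase [330. 465.   0.] [311. 445.  60.]
flasktop? [386. 499.   0.] [362. 477.  60.]
lid [389. 572.   0.] [365. 545.  60.]
pen [471. 629.   0.] [441. 597.  60.]
bal TL [533.  41.   0.] [498.  52.  60.]
bal BL [280.  59.   0.] [264.  69.  60.]
tubes [615. 659.   0.] [575. 625.  60.]
[[0.0, -0.95, -0.3, 77.79], [1.0, 0.0, 0.0, 0.01], [0.0, -0.3, 0.95, -167.03], [0.0, 0.0, 0.0, 1.0]]
clock: 1.02
tool_pos: [243.1, 576.4, 207.2]
eef_rot: [[-0.806, 0.198, 0.558], [0.164, 0.98, -0.11], [-0.569, 0.003, -0.823]]
wrist_force: [-0.8, -0.1, 0.1]
width: 1.001
gripper_force: 0.0
[ 73.68324594  33.22907672  86.64108213 -39.4631976   63.00096117
  14.53623683] [243.08806945 576.42287496 207.15141262] [[-0.806, 0.198, 0.558], [0.164, 0.98, -0.11], [-0.569, 0.003, -0.823]]
```

```bash
cat > fk.py <<'E'
import numpy as np
from scipy.spatial.transform import Rotation as Ro
from scipy.optimize import least_squares
POSES=[([56.866,30.224,82.088,0,67.689,-10.227],[243.229,575.705,206.01]),
([73.68324594,33.22907672,86.64108213,-39.4631976,63.00096117,14.53623683],[243.08806945,576.42287496,207.15141262])]
def rot(j,s4=1,s6=1):
    return (Ro.from_euler('ZYZYZ',[j[0],j[1]+j[2],s4*j[3],j[4],s6*j[5]+90],degrees=True)).as_matrix()
def fk(j,p):
    d1,L2,a3,L4,L6=p
    A=Ro.from_euler('ZY',[j[0],j[1]],degrees=True).as_matrix();B=Ro.from_euler('ZY',[j[0],j[1]+j[2]],degrees=True).as_matrix()
    return np.array([0,0,d1])+A@[0,0,L2]+B@[a3,0,L4]+rot(j)@[0,0,L6]
E
python3 - <<'E'
from fk import *
j=POSES[1][0];print(rot(j).round(3).tolist())
f=lambda p:np.concatenate([fk(j,p)-x for j,x in POSES])
r=least_squares(f,[150,400,0,350,250]);print(r.x,r.fun)
E
```

```text
Traceback (most recent call last):
  File "fk.py", line 7, in rot
    return (Ro.from_euler('ZYZYZ',[j[0],j[1]+j[2],s4*j[3],j[4],s6*j[5]+90],degrees=True)).as_matrix()
            ~~~~~~~~~~~~~^^^^^^^^^^^^^^^^^^^^^^^^^^^^^^^^^^^^^^^^^^^^^^^^^^^^^^^^^^^^^^^
  File "scipy/spatial/transform/_rotation.pyx", line 1413, in scipy.spatial.transform._rotation.Rotation.from_euler
ValueError: Expected axis specification to be a non-empty string of upto 3 characters, got ZYZYZ
```

```bash
sed -i "s/    return (Ro.from_euler('ZYZYZ'.*/    return (Ro.from_euler('ZYZ',[j[0],j[1]+j[2],s4*j[3]],degrees=True)*Ro.from_euler('YZ',[j[4],s6*j[5]+90],degrees=True)).as_matrix()/" fk.py
python3 - <<'E'
from fk import *
j=POSES[1][0];print(rot(j).round(3).tolist())
f=lambda p:np.concatenate([fk(j,p)-x for j,x in POSES])
for a in(0,80):
  r=least_squares(f,[150,400,a,350,250]);print(r.x.round(1),r.fun.round(2))
E
```

```text
[[-0.806, 0.198, 0.558], [0.164, 0.98, -0.11], [-0.569, 0.003, -0.823]]
[-413.9 1434.1  496.9   88.4  126. ] [ 92.95 -60.67   0.     0.    -0.    -0.  ]
[-413.9 1434.1  496.9   88.4  126. ] [ 92.95 -60.67   0.     0.    -0.    -0.  ]
```

```bash
python3 -m pendant '[[0,0,-20,0,0.1,0,0],[0,0,-20,0,0.1,0,0],[0,0,-20,0,0.1,0,0],[0,0,-20,0,0.1,0,0],[0,0,0,0,0.1,0,0],[0,0,0,0,0.1,0,0],[0,0,0,0.1,0.1,0,0],[0,0,0,0.1,0,0,0]]' >/dev/null
python3 -c "
from h import *
s=state();print(s['joints'].tolist(),',',s['tool_pos'].tolist())"
python3 -m pendant '[[0,0,0,0.12,0,0,0],[0,0,0,0.12,0,0,0],[0,-20,0,0.12,0,0,0],[0,-20,0,0.12,0,0.1,0],[0,-20,0,0,0,0.1,0],[0,-20,0,0,0,0.1,0],[0,0,0,0,0,0.1,0],[0,0,0,0,0,0,0]]' >/dev/null
python3 -c "
from h import *
s=state();print(s['joints'].tolist(),',',s['tool_pos'].tolist())"
python3 -m pendant '[[0,0,0,0,0.12,0,0],[0,0,0,0,0.12,0,0],[0,0,0,0,0.12,0,0],[0,0,0,0,0.12,0.1,0],[0,0,0,0,0.12,0.1,0],[0,0,0,0,0,0.1,0],[0,0,0,0,0,0.1,0],[0,0,0,0,0,0,0]]' >/dev/null
python3 -c "
from h import *
s=state();print(s['joints'].tolist(),',',s['tool_pos'].tolist())"
```

```text
[58.89484025734667, 31.62571245574761, 68.43816686886726, 1.1795636909150842, 91.94545472334606, -19.673528033088417] , [212.90905356552503, 580.5572252180917, 279.1992224875751]
[61.351893983113136, 38.12528140214753, 58.568245473456535, -6.910959216021817, 119.87569715343734, 1.8056408421506847] , [194.38809521894248, 517.2716831503336, 321.1839011794651]
[47.33402276846375, 35.155490362691864, 66.49181367886733, 19.099344421805505, 114.49588031913872, 22.592404397420026] , [195.21756188715005, 517.0608449231332, 319.88283155919885]
```

```bash
cat >> fk.py <<'E'
POSES=POSES+[([58.89484025734667,31.62571245574761,68.43816686886726,1.1795636909150842,91.94545472334606,-19.673528033088417],[212.90905356552503,580.5572252180917,279.1992224875751]),
([61.351893983113136,38.12528140214753,58.568245473456535,-6.910959216021817,119.87569715343734,1.8056408421506847],[194.38809521894248,517.2716831503336,321.1839011794651]),
([47.33402276846375,35.155490362691864,66.49181367886733,19.099344421805505,114.49588031913872,22.592404397420026],[195.21756188715005,517.0608449231332,319.88283155919885])]
E_=lambda s,v:Ro.from_euler(s,v,degrees=True)
def fk(j,p):
    a1,b,d1,L2,a3,L4,L6,c,a6=p
    A=E_('Z',j[0]).apply([a1,b,d1]);A=A+E_('ZY',[j[0],j[1]]).apply([0,0,L2])
    B=E_('ZY',[j[0],j[1]+j[2]]);C=B*E_('Z',j[3]);D=C*E_('Y',j[4])
    return A+B.apply([a3,0,L4])+C.apply([0,c,0])+D.apply([a6,0,L6])
def fit():
    f=lambda p:np.concatenate([fk(j,p)-x for j,x in POSES]+[0.003*(np.array(p)-[0,0,150,400,0,350,250,0,0])])
    return least_squares(f,[0,0,150,400,0,350,250,0,0])
E
python3 - <<'E'
from fk import *
r=fit();print(r.x.round(1),r.fun.round(2))
E
```

```text
[1.000e-01 1.110e+02 2.742e+02 5.879e+02 1.141e+02 3.916e+02 3.220e+02
 0.000e+00 0.000e+00] [ 0.    0.   -0.   -0.01  0.    0.   -0.   -0.   -0.   -0.01 -0.01 -0.
  0.01 -0.    0.01  0.    0.33  0.37  0.56  0.34  0.12  0.22  0.    0.  ]
```

```bash
cat > ik.py <<'E'
from fk import *
P=fit().x
h0=np.radians(-11.5);O=np.array([541.4,262,0]);EX=np.array([np.cos(h0),np.sin(h0),0]);EY=np.array([-EX[1],EX[0],0])
LO=np.array([-176.69,-43.24,12.49,-82,0,-163.58]);HI=np.array([176.69,126.21,139.97,262,151.66,163.58])
def W(x,y,z): return O+x*EX+y*EY+[0,0,z]
def Rt(head,pitch,up):  # head deg rel. enclosure (+left), pitch deg (+up); up: tool x up(+1)/down(-1)
    a=h0+np.radians(head);p=np.radians(pitch)
    z=np.array([np.cos(a)*np.cos(p),np.sin(a)*np.cos(p),np.sin(p)]);y=-up*np.array([-np.sin(a),np.cos(a),0])
    return np.c_[np.cross(y,z),y,z]
def ik(pos,R):
    sols=[];rng=np.random.default_rng(0)
    for k in range(40):
        s=rng.uniform(LO,HI)
        f=lambda j:np.r_[(fk(j,P)-pos)/100,(rot(j)-R).ravel()]
        q=least_squares(f,s,bounds=(LO,HI),max_nfev=60)
        if q.cost<1e-6 and not any(np.abs(q.x-t).max()<2 for t in sols): sols.append(q.x)
    return sols
E
cat > t.py <<'E'
from ik import *
for n,pos in[('sash',W(-20,25,85)),('jar',W(-185,-77,40)),('jarin',W(10,-77,40))]:
  for head in(0,-25):
   for pitch in (0,-20):
    for up in(1,-1):
     for s in ik(pos,Rt(head,pitch,up)): print(n,head,pitch,up,s.round(0))
E
time python3 t.py
```

```text
sash 0 0 1 [ 44.  72. 115. 235.  94. -84.]
sash 0 0 -1 [ 44.  72. 115. 235.  94.  96.]
sash 0 -20 1 [ 41.  57. 119. 234.  68. -93.]
sash 0 -20 -1 [ 41.  57. 119. 234.  68.  87.]
jar 0 0 1 [ 62.  88. 127. 256. 100. -56.]
jar 0 0 -1 [ 62.  88. 127. 256. 100. 124.]
jar 0 -20 1 [ 58.  75. 136. 242.  83. -60.]
jar 0 -20 -1 [ 58.  75. 136. 242.  83. 120.]
jar -25 0 1 [ 63.  76. 111. -80.  89. -83.]
jar -25 0 -1 [ 63.  76. 111. -80.  89.  97.]
jarin 0 0 1 [ 29.  83. 122. 223. 109. -73.]
jarin 0 0 -1 [ 29.  83. 122. 223. 109. 107.]
jarin 0 -20 1 [ 27.  68. 129. 216.  83. -80.]
jarin 0 -20 -1 [ 27.  68. 129. 216.  83. 100.]
jarin -25 0 1 [ 40.  74. 105. 256.  90. -90.]
jarin -25 0 -1 [ 40.  74. 105. 256.  90.  90.]
jarin -25 -20 1 [ 38.  62. 111. 257.  68. -98.]
jarin -25 -20 -1 [ 38.  62. 111. 257.  68.  82.]
real	0m23.754s
user	0m23.935s
sys	0m0.068s
```

```bash
cat > plan.py <<'E'
from ik import *
import sys
def enc(p): d=np.array(p)-O; return np.array([d@EX,d@EY,d[2]])
def pts(j):
    a=P; w=fk(j,np.r_[a[:6],0,0,0]); e=fk(j,np.r_[a[:4],0,0,0,0,0]); return enc(fk(j,P)),enc(w),enc(e)
def rows(q0,way,n):
    out=[];prev=(fk(q0,P),rot(q0));qs=[]
    qa=np.array(q0)
    for w,k in zip(way,n):
        for i in range(1,k+1): qs.append(qa+(w-qa)*i/k)
        qa=np.array(w)
    for i,q in enumerate(qs):
        p,R=fk(q,P),rot(q)
        d=prev[1].T@(p-prev[0]);v=Ro.from_matrix(prev[1].T@R).as_rotvec()
        d=d.round(0);v=v.round(2);out.append([*d.astype(int).tolist(),*v.tolist(),0])
        prev=(prev[0]+prev[1]@d,prev[1]@Ro.from_rotvec(v).as_matrix())
        if i%4==3: print(i,*[x.round().astype(int).tolist() for x in pts(q)])
    for i in range(0,len(out),8): print(str(out[i:i+8]).replace(' ',''))
    o=np.array(out);print(np.abs(o[:,:3]).max(),np.abs(o[:,3:6]).max())
E
python3 - <<'E'
from plan import *
q0=np.array([47.33402276846375,35.155490362691864,66.49181367886733,19.099344421805505,114.49588031913872,22.592404397420026])
s=ik(W(-140,25,240),Rt(0,0,1));print(s)
rows(q0,[s[0]],[40])
E
```

```text
[array([ 59.57115895,  51.72912577, 124.45299054, 251.11018554,
        88.76232301, -93.61198302])]
3 [-499, 224, 340] [-232, 284, 509] [-399, -4, 745]
7 [-571, 272, 392] [-256, 272, 457] [-400, 9, 735]
11 [-592, 325, 456] [-281, 254, 410] [-402, 23, 724]
15 [-560, 376, 507] [-308, 231, 368] [-404, 36, 713]
19 [-483, 412, 527] [-335, 204, 331] [-408, 49, 701]
23 [-382, 420, 506] [-362, 173, 300] [-412, 61, 689]
27 [-277, 385, 449] [-389, 138, 275] [-416, 73, 677]
31 [-192, 304, 371] [-415, 102, 257] [-421, 85, 664]
35 [-143, 179, 295] [-439, 64, 245] [-427, 97, 652]
39 [-140, 25, 240] [-462, 25, 240] [-434, 108, 638]
[[26,-13,12,0.05,0.08,-0.08,0],[26,-11,12,0.05,0.09,-0.09,0],[25,-9,12,0.05,0.08,-0.07,0],[25,-7,11,0.03,0.1,-0.08,0],[25,-5,11,0.04,0.09,-0.06,0],[24,-4,9,0.02,0.1,-0.07,0],[23,-2,9,0.02,0.1,-0.06,0],[23,-1,8,0.01,0.1,-0.06,0]]
[[21,1,7,-0.0,0.11,-0.06,0],[21,3,6,-0.01,0.1,-0.05,0],[21,5,4,-0.01,0.1,-0.05,0],[19,6,3,-0.03,0.1,-0.05,0],[19,7,2,-0.03,0.1,-0.05,0],[18,9,1,-0.04,0.1,-0.04,0],[17,11,-1,-0.05,0.09,-0.05,0],[16,12,-2,-0.05,0.09,-0.04,0]]
[[15,14,-4,-0.07,0.08,-0.05,0],[14,15,-5,-0.07,0.08,-0.04,0],[14,17,-6,-0.07,0.07,-0.04,0],[12,18,-7,-0.08,0.07,-0.05,0],[12,20,-9,-0.09,0.06,-0.05,0],[11,21,-9,-0.09,0.05,-0.04,0],[10,23,-11,-0.1,0.05,-0.05,0],[9,24,-11,-0.09,0.04,-0.05,0]]
[[8,25,-12,-0.1,0.03,-0.05,0],[7,27,-13,-0.11,0.03,-0.06,0],[6,29,-13,-0.1,0.02,-0.06,0],[6,29,-14,-0.1,0.01,-0.05,0],[4,31,-14,-0.11,0.01,-0.06,0],[3,32,-13,-0.1,0.01,-0.07,0],[2,33,-14,-0.11,-0.0,-0.06,0],[1,35,-14,-0.1,-0.01,-0.07,0]]
[[0,35,-13,-0.11,-0.01,-0.07,0],[-1,37,-13,-0.1,-0.01,-0.07,0],[-2,37,-12,-0.1,-0.01,-0.08,0],[-3,38,-11,-0.1,-0.02,-0.07,0],[-4,39,-11,-0.1,-0.02,-0.08,0],[-5,39,-10,-0.1,-0.03,-0.08,0],[-6,40,-9,-0.09,-0.02,-0.08,0],[-8,40,-8,-0.1,-0.03,-0.08,0]]
40.0 0.11
```

```bash
python3 - <<'E'
from h import *
t=cam('top')['color'];w=cam('wrist')['color']
im=np.hstack([cv2.resize(t,(400,300)),cv2.resize(w,(400,300))])[:,:,::-1];cv2.imwrite('pics/c2.png',im)
E
```

```text
(no output)
```

View pics/c2.png

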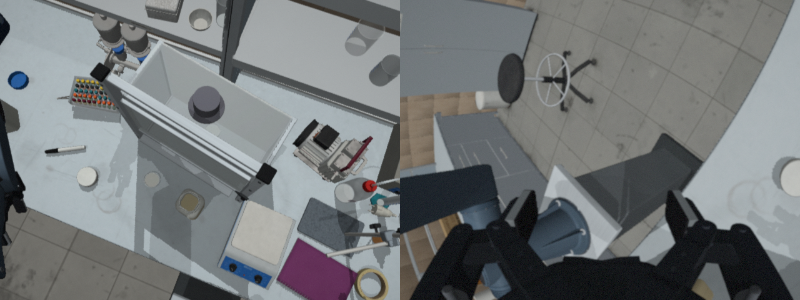

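```bash
python3 - <<'E'
from plan import *
q0=np.array([47.33402276846375,35.155490362691864,66.49181367886733,19.099344421805505,114.49588031913872,22.592404397420026])
C=ik(W(-140,25,240),Rt(0,0,1))[0]
A=np.array([52,0,115,30,30,10]);B=np.array([54,8,117,240,30,-90])
rows(q0,[A,B,C],[16,24,16])
E
```

```text
3 [-421, 196, 306] [-269, 219, 589] [-444, -83, 801]
7 [-437, 205, 308] [-328, 139, 603] [-490, -156, 835]
11 [-438, 198, 323] [-385, 52, 605] [-535, -233, 855]
15 [-426, 169, 349] [-441, -41, 593] [-578, -315, 862]
19 [-475, 225, 398] [-440, -35, 584] [-572, -303, 862]
23 [-470, 272, 467] [-440, -30, 575] [-566, -292, 861]
27 [-414, 293, 525] [-439, -25, 566] [-561, -280, 861]
31 [-328, 282, 545] [-439, -20, 557] [-555, -268, 860]
35 [-246, 240, 516] [-439, -16, 548] [-550, -256, 858]
39 [-199, 180, 444] [-439, -12, 538] [-545, -244, 856]
43 [-160, 152, 364] [-435, 19, 464] [-505, -146, 830]
47 [-138, 109, 300] [-439, 35, 387] [-473, -52, 784]
51 [-131, 63, 259] [-448, 37, 311] [-449, 34, 719]
55 [-140, 25, 240] [-462, 25, 240] [-434, 108, 638]
[[8,0,7,-0.07,0.04,-0.02,0],[7,-1,7,-0.07,0.04,-0.01,0],[7,0,5,-0.06,0.03,-0.02,0],[6,-1,4,-0.07,0.04,-0.01,0],[6,-2,4,-0.07,0.03,-0.02,0],[4,-1,2,-0.07,0.04,-0.01,0],[4,-2,1,-0.07,0.03,-0.01,0],[3,-2,-1,-0.07,0.03,-0.01,0]]
[[2,-1,-2,-0.07,0.03,-0.01,0],[1,-2,-3,-0.08,0.03,-0.0,0],[0,-1,-5,-0.07,0.03,-0.01,0],[-1,-1,-6,-0.07,0.02,-0.01,0],[-
[... 556 characters left out ...]
7,22,0,-0.06,0.03,0.06,0],[6,24,1,-0.07,0.03,0.06,0],[5,24,0,-0.08,0.03,0.05,0],[3,25,0,-0.07,0.01,0.06,0],[1,26,0,-0.08,0.02,0.06,0],[0,27,0,-0.08,0.0,0.06,0],[-2,26,0,-0.08,0.01,0.05,0],[-4,27,0,-0.08,-0.01,0.06,0]]
[[-4,22,12,-0.04,0.04,-0.02,0],[-5,21,10,-0.04,0.03,-0.03,0],[-5,20,10,-0.05,0.03,-0.02,0],[-5,20,8,-0.04,0.04,-0.03,0],[-5,20,8,-0.04,0.03,-0.04,0],[-6,18,7,-0.03,0.04,-0.03,0],[-6,18,5,-0.04,0.03,-0.04,0],[-5,17,5,-0.03,0.04,-0.05,0]]
[[-6,16,3,-0.03,0.04,-0.04,0],[-5,15,2,-0.03,0.04,-0.05,0],[-5,14,2,-0.03,0.03,-0.05,0],[-5,13,0,-0.02,0.05,-0.05,0],[-4,12,0,-0.02,0.04,-0.05,0],[-4,10,-2,-0.02,0.04,-0.05,0],[-3,10,-3,-0.01,0.04,-0.06,0],[-3,8,-3,-0.02,0.05,-0.05,0]]
27.0 0.08
```

```bash
python3 -m pendant '[[8,0,7,-0.07,0.04,-0.02,0],[7,-1,7,-0.07,0.04,-0.01,0],[7,0,5,-0.06,0.03,-0.02,0],[6,-1,4,-0.07,0.04,-0.01,0],[6,-2,4,-0.07,0.03,-0.02,0],[4,-1,2,-0.07,0.04,-0.01,0],[4,-2,1,-0.07,0.03,-0.01,0],[3,-2,-1,-0.07,0.03,-0.01,0]]' >/dev/null
python3 -m pendant '[[2,-1,-2,-0.07,0.03,-0.01,0],[1,-2,-3,-0.08,0.03,0,0],[0,-1,-5,-0.07,0.03,-0.01,0],[-1,-1,-6,-0.07,0.02,-0.01,0],[-2,0,-7,-0.08,0.02,0,0],[-3,0,-9,-0.07,0.02,-0.01,0],[-4,0,-11,-0.08,0.02,0,0],[-5,2,-11,-0.07,0.02,0,0]]' >/dev/null
python3 -c "
from h import *
print(state()['joints'].round(1))"
python3 -m pendant '[[23,-5,1,0.02,0.07,0.06,0],[23,-3,2,0.01,0.07,0.06,0],[22,-1,2,0,0.07,0.06,0],[22,1,1,0,0.08,0.06,0],[21,3,2,-0.01,0.07,0.06,0],[21,5,1,-0.01,0.06,0.07,0],[20,7,2,-0.02,0.07,0.06,0],[19,8,1,-0.02,0.07,0.06,0]]' >/dev/null
python3 -m pendant '[[18,11,1,-0.03,0.06,0.06,0],[17,12,1,-0.04,0.06,0.07,0],[16,14,1,-0.04,0.06,0.06,0],[15,16,1,-0.05,0.05,0.06,0],[13,18,1,-0.05,0.05,0.06,0],[12,18,0,-0.05,0.04,0.06,0],[11,20,1,-0.06,0.04,0.06,0],[9,22,0,-0.07,0.04,0.07,0]]'
python3 -c "
from h import *
print(state()['joints'].round(1))"
```

```text
[ 52.1  -0.2 115.2  30.3  29.8   9.7]
clock: 5.78
tool_pos: [275.9, 603.4, 547.3]
eef_rot: [[0.376, 0.761, 0.529], [-0.195, -0.493, 0.848], [0.906, -0.422, -0.037]]
wrist_force: [1.2, -0.1, 0.9]
width: 1.003
gripper_force: 0.0
[ 53.6   5.2 116.1 170.9  29.4 -57.3]
```

Tracking exactly as planned.

```bash
python3 -m pendant '[[7,22,0,-0.06,0.03,0.06,0],[6,24,1,-0.07,0.03,0.06,0],[5,24,0,-0.08,0.03,0.05,0],[3,25,0,-0.07,0.01,0.06,0],[1,26,0,-0.08,0.02,0.06,0],[0,27,0,-0.08,0,0.06,0],[-2,26,0,-0.08,0.01,0.05,0],[-4,27,0,-0.08,-0.01,0.06,0]]' >/dev/null
python3 -m pendant '[[-4,22,12,-0.04,0.04,-0.02,1],[-5,21,10,-0.04,0.03,-0.03,1],[-5,20,10,-0.05,0.03,-0.02,1],[-5,20,8,-0.04,0.04,-0.03,1],[-5,20,8,-0.04,0.03,-0.04,1],[-6,18,7,-0.03,0.04,-0.03,1],[-6,18,5,-0.04,0.03,-0.04,1],[-5,17,5,-0.03,0.04,-0.05,1]]' >/dev/null
python3 -m pendant '[[-6,16,3,-0.03,0.04,-0.04,1],[-5,15,2,-0.03,0.04,-0.05,1],[-5,14,2,-0.03,0.03,-0.05,1],[-5,13,0,-0.02,0.05,-0.05,1],[-4,12,0,-0.02,0.04,-0.05,1],[-4,10,-2,-0.02,0.04,-0.05,1],[-3,10,-3,-0.01,0.04,-0.06,1],[-3,8,-3,-0.02,0.05,-0.05,1]]'
python3 - <<'E'
from h import *
from plan import enc,Rt,Ro
s=state();print(s['joints'].round(1),enc(s['tool_pos']),Ro.from_matrix(s['eef_rot'].T@Rt(0,0,1)).as_rotvec())
w=cam('wrist');print(w['camera_matrix'].tolist());cv2.imwrite('pics/w3.png',w['color'][:,:,::-1])
E
```

```text
clock: 7.78
tool_pos: [409.1, 315.9, 241.4]
eef_rot: [[-0.008, -0.199, 0.98], [0.003, -0.98, -0.199], [1.0, 0.001, 0.008]]
wrist_force: [-1.3, 0.3, -0.2]
width: 0.004
gripper_force: 0.0
[ 59.7  51.9 124.3 251.2  89.2 -93.7] [-140.41719763   26.39422048  241.39329992] [-0.00059351 -0.00816875  0.0014578 ]
[[371.64829954431775, 0.0, 321.92441726801536], [0.0, 371.64829954431775, 239.06055372273502], [0.0, 0.0, 1.0]]
```

View pics/w3.png

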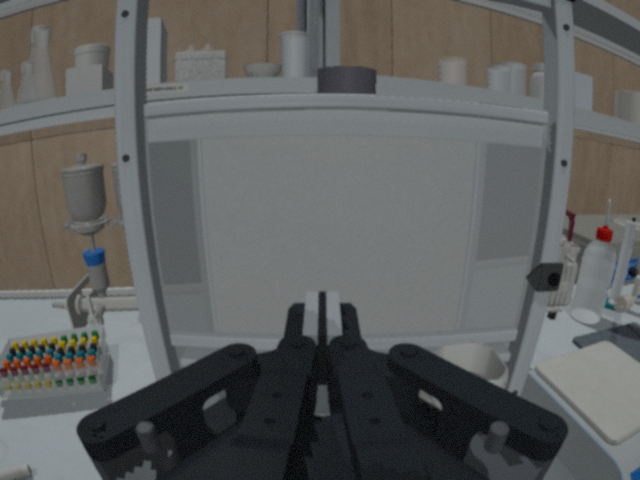

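```bash
cat >> h.py <<'E'
def wray(w,s,p):
    K=w['camera_matrix'];u=np.array([(p[0]-K[0][2])/K[0][0],(p[1]-K[1][2])/K[1][1]]);th=np.hypot(*u)
    v=np.r_[np.sin(th)*u/th,np.cos(th)];M=np.array(w['mount']);R=np.array(s['eef_rot'])
    return np.array(s['tool_pos'])+R@M[:3,3],R@M[:3,:3]@v
def tri2(r1,r2):
    (e1,v1),(e2,v2)=r1,r2
    t=np.linalg.lstsq(np.c_[v1,-v2],e2-e1,rcond=None)[0]
    x,y=e1+t[0]*v1,e2+t[1]*v2
    return (x+y)/2,np.linalg.norm(x-y)
E
python3 -m pendant '[[-30,0,0,0,-0.008,0,1],[-30,0,0,0,0,0,1],[-30,0,0,0,0,0,1],[-30,0,0,0,0,0,1],[-30,0,0,0,0,0,1],[-21,0,0,0,0,0,1],[0,0,0,0,0,0,1],[0,0,0,0,0,0,1]]'
python3 - <<'E'
from h import *
from plan import enc,Rt,Ro
s=state();print(s['joints'].round(1),enc(s['tool_pos']),Ro.from_matrix(s['eef_rot'].T@Rt(0,0,1)).as_rotvec())
w=cam('wrist');cv2.imwrite('pics/w4.png',w['color'][:,:,::-1])
E
```

```text
clock: 8.5
tool_pos: [409.5, 316.9, 70.0]
eef_rot: [[0.001, -0.198, 0.98], [-0.003, -0.98, -0.198], [1.0, -0.002, -0.002]]
wrist_force: [0.5, -0.2, 1.2]
width: 0.0
gripper_force: 0.0
[ 59.7  74.5 117.1 251.5  93.6 -78.9] [-140.1659939    27.50198175   70.03752862] [-0.00126936  0.00190004 -0.00247727]
```

View pics/w4.png

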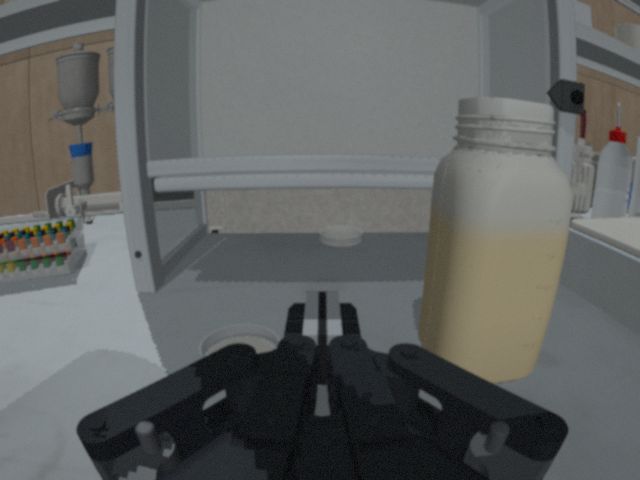

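```bash
cat > g.py <<'E'
from h import *
from plan import enc,O,EX,EY
def onx(r,x):
    e,v=enc(r[0]),np.array([r[1]@EX,r[1]@EY,r[1][2]]);return e+v*(x-e[0])/v[0]
E
python3 - <<'E'
from g import *
w=cam('wrist')
s1=dict(tool_pos=[409.1,315.9,241.4],eef_rot=np.array([[-0.008,-0.199,0.98],[0.003,-0.98,-0.199],[1,0.001,0.008]]))
s2=state()
p,e=tri2(wray(w,s1,(527,278)),wray(w,s2,(549,97)));print('tip',enc(p),e,onx(wray(w,s1,(527,278)),-17),onx(wray(w,s2,(549,97)),-17))
for q in[(155,192),(155,178),(433,187),(433,175)]: print(q,onx(wray(w,s2,q),-30))
for q in[(148,163),(140,290)]: print(q,onx(wray(w,s2,q),-13))
# jar
for q in[(458,110),(554,110)]: print(q,onx(wray(w,s2,q),-107))
print('dish',enc(plane_ if 0 else np.zeros(3))[:0])
E
```

```text
tip [ -12.37344137 -173.14833563  185.88157641] 1.1338088192603597 [ -17.         -169.3620225   188.07067159] [ -17.         -170.69332747  185.33724837]
(155, 192) [-30.         163.09982373 100.8937366 ]
(155, 178) [-30.         161.90418704 112.39292942]
(433, 187) [-30.         -59.05540855 102.51720692]
(433, 175) [-30.         -58.50573979 111.97015522]
(148, 163) [-13.         175.82960702 123.51480522]
(140, 290) [-13.         202.50437753   4.10907537]
(458, 110) [-107.          -48.28783593  159.62181548]
(554, 110) [-107.         -113.77575421  166.57221682]
dish []
```

```bash
python3 -m pendant '[[0,0,20,0,0.002,-0.002,1],[0,0,20,0,0,0,1],[0,0,20,0,0,0,1],[0,0,20,0,0,0,1],[0,0,20,0,0,0,1],[0,0,18,0,0,0,1],[0,0,0,0,0,0,1],[0,0,0,0,0,0,1]]'
python3 -m pendant '[[3,0,0,0,0,0,1],[3,0,0,0,0,0,1],[3,0,0,0,0,0,1],[3,0,0,0,0,0,1],[0,0,0,0,0,0,1],[0,0,0,0,0,0,1],[0,0,0,0,0,0,1],[0,0,0,0,0,0,1]]'
python3 -m pendant '[[3,0,0,0,0,0,1],[3,0,0,0,0,0,1],[3,0,0,0,0,0,1],[3,0,0,0,0,0,1],[0,0,0,0,0,0,1],[0,0,0,0,0,0,1],[0,0,0,0,0,0,1],[0,0,0,0,0,0,1]]'
```

```text
clock: 9.27
tool_pos: [525.9, 292.1, 72.8]
eef_rot: [[-0.003, -0.201, 0.98], [-0.003, -0.98, -0.201], [1.0, -0.004, 0.002]]
wrist_force: [-0.1, 0.4, -0.6]
width: -0.0
gripper_force: 0.0
clock: 9.93
tool_pos: [525.0, 292.9, 82.2]
eef_rot: [[-0.0, -0.199, 0.98], [-0.002, -0.98, -0.199], [1.0, -0.002, -0.0]]
wrist_force: [0.2, -0.2, -0.9]
width: -0.004
gripper_force: 0.0
clock: 10.6
tool_pos: [525.2, 292.8, 94.4]
eef_rot: [[-0.0, -0.199, 0.98], [-0.002, -0.98, -0.199], [1.0, -0.002, -0.0]]
wrist_force: [-0.5, -0.5, 0.0]
width: 0.0
gripper_force: 0.0
```

```bash
for i in 1 2; do python3 -m pendant '[[2,0,0,0,0,0,1],[2,0,0,0,0,0,1],[2,0,0,0,0,0,1],[2,0,0,0,0,0,1],[0,0,0,0,0,0,1],[0,0,0,0,0,0,1],[0,0,0,0,0,0,1],[0,0,0,0,0,0,1]]' | grep -E 'pos|force'; done
python3 - <<'E'
from h import *
cv2.imwrite('pics/w5.png',cam('wrist')['color'][100:400,:,::-1])
E
```

```text
tool_pos: [525.1, 292.8, 102.4]
wrist_force: [-0.3, -0.4, 0.2]
gripper_force: 0.0
tool_pos: [525.1, 292.8, 110.4]
wrist_force: [-0.1, 0.2, -0.5]
gripper_force: 0.0
```

View pics/w5.png

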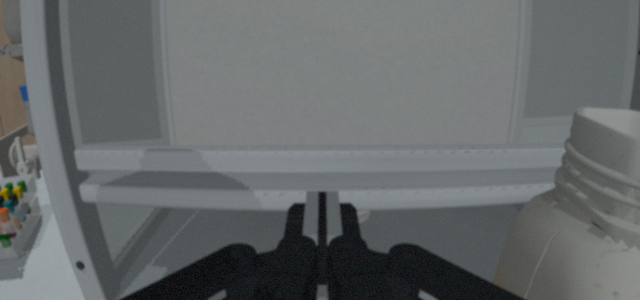

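```bash
python3 - <<'E'
from g import *
w=cam('wrist');s=state();print(enc(s['tool_pos']))
for q in[(85,287),(85,300),(250,287),(250,308),(420,290),(420,308)]: print(q,onx(wray(w,s,q),-30))
for q in[(322,291),(295,303)]: print(q,onx(wray(w,s,q),-8), onx(wray(w,s,q),-30))
E
```

```text
[-22.07543371  26.92175013 110.36952333]
(85, 287) [-30.         158.60730287 108.60833731]
(85, 300) [-30.         161.05144129 100.37659002]
(250, 287) [-30.          61.51885286 112.27892092]
(250, 308) [-30.          62.43881469 100.79041115]
(420, 290) [-30.         -20.80740192 110.28926739]
(420, 308) [-30.         -21.88214618 100.27992021]
(322, 291) [-8.        26.9805455 99.8878051] [-30.          26.94624828 110.45167422]
(295, 303) [-8.         41.85249053 92.4860303 ] [-30.          40.02036514 103.94467944]
```

```bash
python3 - <<'E'
from h import *
s=state();R=s['eef_rot'];t=s['tool_pos']
out=[]
for n in('side','top'):
    d=cam(n);im=d['color'][:,:,::-1].copy();f=5
    c=proj(d,t);x0,y0=int(c[0])-40,int(c[1])-60
    cr=cv2.resize(im[y0:y0+120,x0:x0+80],None,fx=f,fy=f,interpolation=cv2.INTER_CUBIC)
    for k,col in((14,(0,0,255)),(0,(0,255,0))):
        q=(proj(d,t+R[:,2]*k)-[x0,y0]+.5)*f;cv2.circle(cr,tuple(int(v) for v in q),3,col,-1)
    out.append(cr)
    print(n,x0,y0)
cv2.imwrite('pics/c6.png',np.hstack(out))
E
```

```text
side 232 210
top 242 197
```

View pics/c6.png

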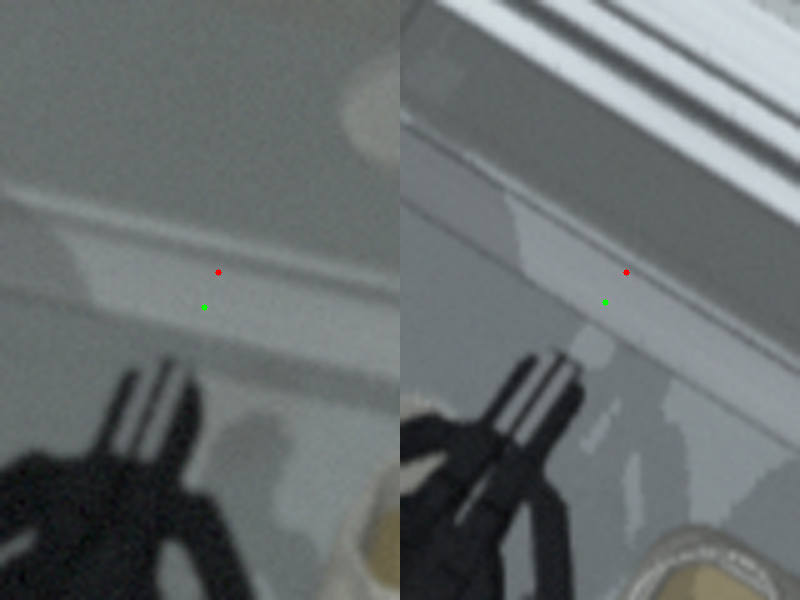

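```bash
python3 - <<'E'
from g import *
a=cam('side');b=cam('top');s=state()
c=lambda x,y,o:((x+.5)/5-.5+o[0],(y+.5)/5-.5+o[1])
for p,q in(((172,358),(155,352)),((135,370),(132,355))):
    x,e=tri(a,c(*p,(232,210)),b,c(*q,(242,197)));print(x,e,enc(x),s['eef_rot'].T@(x-s['tool_pos']))
E
```

```text
[498.54177091 300.236989   120.83183615] 2.404612075731148 [-49.62106699  28.92481354 120.83183615] [ 10.44775518  -2.07898071 -27.55247589]
[494.85874497 310.02780734 117.71869618] 0.7834629470995361 [-55.18213034  37.78480104 117.71869618] [  7.3182317  -10.93631354 -33.10857005]
```

```bash
python3 -m pendant '[[-10,0,0,0,0,0,1],[-10,0,0,0,0,0,1],[-12,0,0,0,0,0,1],[0,0,0,0,0,0,1],[0,0,14,0,0,0,1],[0,0,14,0,0,0,1],[0,0,14,0,0,0,1],[0,0,0,0,0,0,1]]' | grep -E 'pos|force'
for i in 1 2; do python3 -m pendant '[[2,0,0,0,0,0,1],[2,0,0,0,0,0,1],[2,0,0,0,0,0,1],[2,0,0,0,0,0,1],[0,0,0,0,0,0,1],[0,0,0,0,0,0,1],[0,0,0,0,0,0,1],[0,0,0,0,0,0,1]]' | grep -E 'pos|force'; done
```

```text
tool_pos: [568.0, 283.5, 78.5]
wrist_force: [-0.1, -0.4, 0.2]
gripper_force: 0.0
tool_pos: [566.2, 284.6, 86.4]
wrist_force: [0.3, 0.9, -0.2]
gripper_force: 0.0
tool_pos: [566.3, 284.5, 94.6]
wrist_force: [-1.0, 1.5, -1.8]
gripper_force: 0.9
```

```bash
for i in 1 ; do python3 -m pendant '[[5,0,0,0,0,0,1],[5,0,0,0,0,0,1],[5,0,0,0,0,0,1],[5,0,0,0,0,0,1],[5,0,0,0,0,0,1],[5,0,0,0,0,0,1],[5,0,0,0,0,0,1],[5,0,0,0,0,0,1]]' | grep -E 'pos|force'; done
python3 -m pendant '[[5,0,0,0,0,0,1],[5,0,0,0,0,0,1],[5,0,0,0,0,0,1],[5,0,0,0,0,0,1],[5,0,0,0,0,0,1],[4,0,0,0,0,0,1],[0,0,0,0,0,0,1],[0,0,0,0,0,0,1]]' | grep -E 'pos|force'
python3 - <<'E'
from g import *
s=state();w=cam('wrist')['color'];np.save('w7.npy',w)
print(enc(s['tool_pos']))
c=lambda im,x0,x1,y0,y1,f:cv2.resize(im[y0:y1,x0:x1,::-1],None,fx=f,fy=f,interpolation=cv2.INTER_CUBIC)
side=cam('side');t=proj(side,[492.5,99.3,188]);x,y=map(int,t);print(x,y)
A=c(side['color'],x-60,x+40,y-50,y+50,4)
e=proj(cam('top'),[492,99,188]);X,Y=map(int,e);print(X,Y)
B=c(w,440,640,100,400,2);B=cv2.resize(B,(400,600));
A=np.vstack([A,np.zeros((200,400,3),np.uint8)])
cv2.imwrite('pics/c7.png',np.hstack([A,B]))
E
```

```text
tool_pos: [566.3, 284.5, 135.1]
wrist_force: [-1.6, 1.6, -3.9]
gripper_force: 1.8
tool_pos: [566.4, 283.8, 164.9]
wrist_force: [0.6, -0.6, 0.6]
gripper_force: 0.0
[ 20.12388353  26.3167093  164.91680916]
400 269
375 305
```

View pics/c7.png

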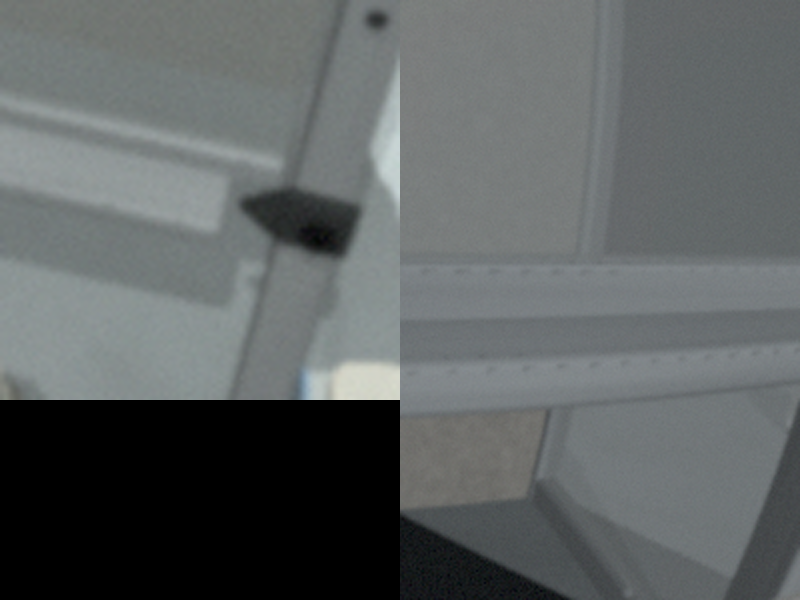

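```bash
python3 -m pendant '[[-10,0,0,0,0,0,1],[-5,0,-5,0,0,0,1],[0,0,-25,0,0,0,1],[0,0,-30,0,0,0,1],[-10,0,-30,0,0,0,1],[-15,0,-30,0,0,0,1],[-15,0,-10,0,0,0,1],[0,0,0,0,0,0,1]]' | grep -E 'pos|force'
cat > look.py <<'E'
from g import *
import sys
s=state();d=cam('wrist');im=d['color'];g=cv2.cvtColor(im,cv2.COLOR_RGB2GRAY).astype(int)
M=np.array(d['mount']);R=s['eef_rot'];C=s['tool_pos']+R@M[:3,3];CR=R@M[:3,:3]
def pj(e):
    P=O+e[0]*EX+e[1]*EY+np.array([0,0,e[2]]);q=CR.T@(P-C);th=np.arctan2(np.hypot(q[0],q[1]),q[2]);u=q[:2]/np.hypot(q[0],q[1])*th
    K=d['camera_matrix'];return np.array([K[0][0]*u[0]+K[0][2],K[1][1]*u[1]+K[1][2]])
print('cam',enc(C),'tcp',enc(s['tool_pos']))
E
python3 - <<'E'
from look import *
t=pj((-17,-169,190));print('tip pred',t)
x,y=map(int,t)
m=(g[y-40:y+41,x-30:x+60]);print('min',m.min())
for r in range(y-36,y+37,4): print(r,g[r,x-28:x+52:4])
for Y in(-160,-140,-120,-20,0,120,140):
    p=pj((-30,Y,175));c,rr=map(int,p.round());print(Y,c,rr,g[rr-26:rr+14,c-1:c+2].mean(1).round().astype(int))
E
```

```text
tool_pos: [436.6, 311.9, 105.2]
wrist_force: [0.8, 0.1, -0.1]
gripper_force: 0.0
cam [-280.30638996   27.26435643  182.51200016] tcp [-112.60722153   27.97107801  105.15193081]
tip pred [566.14973187 131.91375928]
min 1
95 [109 107 107 107 105 110 107 115  79  77  95 129 127 128 129 101 102 103
  94  91]
99 [109 109 108 107 106 111 109 114  81  76  97 131 130 129 127  98 103 103
 101 104]
103 [107 107 107 111 108 109 107 114  75  78  98 129 133 129 129  97 101 103
  98 102]
107 [108 107 110 107 108 107 111 112  77  77  99 130 130 129 125 100 105 104
  97  99]
111 [109 107 106 111 109 109 113 112  76  74 105 131 132 130 127  99 102 105
  99 100]
115 [109 106 112 107 110 108 113 112  79  79 107 131 129 128 126  99 105 103
  99  98]
119 [137 130 131 124 120 110 112 112  77  79  92  96 119 126 124  99 102 106
  96 103]
123 [133 133 134 133 134 137 135 134  81  62  53  45  56  50  52  62  80 101
  98 102]
127 [133 131 131 131 134 135 134 134  69  45  52  50  53  47  51  53  51 100
 100 101]
131 [134 132 131 132 133 134 133 109  50  46  52  48  52  49  31  41  51  97
 103 101]
135 [135 137
[... 1282 characters left out ...]
20 394 136 [130 130 131 132 133 133 132 131 131 133 134 137 140 141 141 140 138 136
 133 134 131 132 127 118 107 101 109 118 120 121 121 120 121 121 120 120
 121 121 121 122]
0 365 135 [132 130 131 132 132 133 133 132 131 136 139 142 140 139 139 138 135 136
 134 135 132 130 127 119 108 105 115 119 123 123 124 122 122 120 122 121
 119 122 122 122]
120 191 139 [135 135 134 133 135 134 135 134 134 133 139 139 139 139 137 136 135 134
 134 134 131 126 119 110 100  94  98  99 100 100  99 100  99  99  99  99
  98  99  97  98]
140 165 141 [134 133 132 134 132 135 134 133 132 133 139 141 140 139 139 138 136 134
 133 132 129 126 117 108  93  74  57  53  49  50  52  52  52  50  52  50
  50  51  48  49]
```

```bash
cat >> look.py <<'E'
def edge(Y,z0,a=18,b=14):  # lip underside: last strong dark-going edge, half level
    c,rr=map(int,pj((-30,Y,z0)).round());v=g[rr-a:rr+b,c-1:c+2].mean(1);v=np.convolve(v,[.25,.5,.25],'same');dv=np.diff(v)[1:-1]
    k=int(dv.argmin())+1;top=v[max(1,k-8):k-2].max();bot=v[k+1:k+6].min();h=(top+bot)/2
    i=next(i for i in range(max(1,k-6),k+6) if v[i]>=h>v[i+1]);r_=rr-a+i+(v[i]-h)/(v[i]-v[i+1])
    lo=next(i for i in range(k,k+8) if v[i+1]>=v[i]-2);return c,r_,onx(wray(d,s,(c,r_)),-30)[2],onx(wray(d,s,(c,rr-a+lo)),-30)[2]
def tip():
    x,y=map(int,pj((-17,-169,190)));sub=g[y-14:y+15,x-15:x+12];res=[]
    for i,row in enumerate(sub):
        k=[j for j in range(len(row)) if row[j]<92]
        if k:
            j=k[0];res.append((x-15+(j-(92-row[j])/max(1,(row[j-1]-row[j])) if j else j),y-14+i))
    m=min(q[0] for q in res);R=[q for q in res if q[0]<m+6];return res,R
E
python3 - <<'E'
from look import *
res,R=tip();print([(round(a,1),b) for a,b in res])
p=min(res);print('tip',p,onx(wray(d,s,p),-17))
for Y in(-160,-150,-140,-130,-120,-20,0,20,60,120,140): print(Y,edge(Y,175))
E
```

```text
cam [-279.22504447   27.12638153  183.70178019] tcp [-111.37362919   27.65565707  106.66738118]
[(np.float64(567.9), 119), (np.float64(567.6), 120), (np.float64(567.6), 121), (np.float64(567.7), 122), (np.float64(567.9), 123), (np.float64(568.5), 124), (np.float64(569.2), 125), (np.float64(569.3), 126), (np.float64(569.1), 127), (np.float64(569.0), 128), (np.float64(568.7), 129), (np.float64(568.5), 130), (np.float64(567.9), 131), (np.float64(567.4), 132), (np.float64(566.5), 133), (np.float64(565.4), 134), (np.float64(564.5), 135), (np.float64(564.3), 136), (np.float64(565.8), 137), (np.float64(567.4), 138), (np.float64(568.3), 139), (np.float64(568.5), 140), (np.float64(568.5), 141), (np.float64(568.4), 142), (np.float64(568.4), 143), (np.float64(568.4), 144), (np.float64(568.5), 145), (np.float64(568.4), 146), (np.float64(568.5), 147)]
tip (np.float64(564.3478260869565), 136) [ -17.         -167.33921659  187.89608328]
-160 (565, np.float64(149.60915492957747), np.float64(177.19116041018333), np.float64(174.55097810401352))
-150 (556, np.float64(148.90977443609023), np.float64(176
[... 284 characters left out ...]
4(145.3091603053435), np.float64(176.77870696190877), np.float64(174.0439664763968))
-20 (394, np.float64(134.66265060240963), np.float64(177.72791149682303), np.float64(176.1416352687815))
0 (364, np.float64(133.8), np.float64(177.69697786483476), np.float64(176.21525353848412))
20 (334, np.float64(133.18367346938774), np.float64(177.80624178858443), np.float64(175.91581294004428))
60 (274, np.float64(133.8012048192771), np.float64(177.69422039466846), np.float64(176.20995663601997))
120 (189, np.float64(138.06696428571428), np.float64(177.34796161223923), np.float64(175.29176223014338))
140 (164, np.float64(141.57102272727272), np.float64(176.1451697613786), np.float64(173.69558173918756))
```

```bash
python3 -m pendant '[[20,0,0,0,0,0,1],[20,0,10,0,0,0,1],[8,0,30,0,0,0,1],[0,0,30,0,0,0,1],[0,0,30,0,0,0,1],[0,0,28,0,0,0,1],[0,0,0,0,0,0,1],[0,0,0,0,0,0,1]]' | grep -E 'pos|force'
python3 -m pendant '[[3,0,0,0,0,0,1],[3,0,0,0,0,0,1],[3,0,0,0,0,0,1],[0,0,0,0,0,0,1],[0,0,0,0,0,0,1],[0,0,0,0,0,0,1],[0,0,0,0,0,0,1],[0,0,0,0,0,0,1]]' | grep -E 'pos|force'
```

```text
tool_pos: [566.5, 281.7, 158.0]
wrist_force: [-0.4, -1.6, 0.1]
gripper_force: 0.0
tool_pos: [564.1, 285.1, 165.4]
wrist_force: [0.9, 0.2, -0.2]
gripper_force: 0.0
```

```bash
python3 -m pendant '[[2,0,0,0,0,0,1],[2,0,0,0,0,0,1],[2,0,0,0,0,0,1],[2,0,0,0,0,0,1],[2,0,0,0,0,0,1],[1,0,0,0,0,0,1],[0,0,0,0,0,0,1],[0,0,0,0,0,0,1]]' | grep -E 'pos|force'
python3 -m pendant '[[-10,0,0,0,0,0,1],[-5,0,-5,0,0,0,1],[0,0,-25,0,0,0,1],[0,0,-30,0,0,0,1],[-10,0,-30,0,0,0,1],[-20,0,-30,0,0,0,1],[-20,0,-10,0,0,0,1],[0,0,0,0,0,0,1]]' | grep -E 'pos|force'
python3 -m pendant '[[0,0,0,0,0,0,1],[0,0,0,0,0,0,1],[0,0,0,0,0,0,1],[0,0,0,0,0,0,1],[0,0,0,0,0,0,1],[0,0,0,0,0,0,1],[0,0,0,0,0,0,1],[0,0,0,0,0,0,1]]' >/dev/null
cat > chk.py <<'E'
from look import *
x,y=map(int,pj((-17,-169,188)));print(x,y)
for r in range(y-20,y+15): print(r,g[r,x-22:x+10:2])
for Y in(-160,-150,-140,-130,-120,-20,0,20,60,120,140):
    try: print(Y,np.round(edge(Y,186),1))
    except Exception as e: print(Y,e)
E
python3 chk.py
```

```text
tool_pos: [564.3, 284.7, 176.8]
wrist_force: [-0.7, 1.5, -1.7]
gripper_force: 1.0
tool_pos: [434.9, 312.2, 107.9]
wrist_force: [0.4, -0.2, -0.5]
gripper_force: 0.0
cam [-279.74985452   26.56405203  188.6537454 ] tcp [-111.81080082   26.73839921  111.80679854]
563 141
121 [132 132 132 134 132 133 133 133 134 136 133 134 129  94  75  77]
122 [132 134 133 130 130 130 130 133 134 131 135 134 131  91  79  76]
123 [131 132 129 133 132 132 131 131 134 137 134 131 130  91  78  79]
124 [134 129 133 135 130 132 134 135 133 133 133 133 127  93  75  74]
125 [135 136 134 132 134 132 133 132 132 134 132 134 129  93  79  76]
126 [136 139 138 131 133 133 135 130 134 135 133 132 126  92  77  80]
127 [136 139 137 133 132 139 135 133 135 136 134 133 127  89  80  77]
128 [139 139 137 135 136 140 137 131 133 139 137 133 129  91  77  74]
129 [137 135 134 135 138 139 136 131 135 138 139 131 129  92  79  71]
130 [134 135 134 134 135 136 136 134 138 136 140 134 130  94  77  64]
131 [132 133 134 131 136 133 135 136 135 135 137 134 132  98  73  53]
132 [132 129 135 132 135 134 135 136 135 134 136 137 133  96  
[... 1008 characters left out ...]
75 73 71 69 72 73 71 74 77 79 76 68 41 51 54]
150 [76 72 73 74 71 76 77 75 73 79 79 77 75 52 45 49]
151 [74 72 72 72 71 72 76 73 74 80 77 78 78 60 38 54]
152 [75 73 75 74 73 72 74 71 74 76 76 78 80 71 45 49]
153 [74 74 75 75 74 71 75 72 74 76 81 80 78 76 48 43]
154 [75 73 76 75 75 75 71 74 73 77 80 77 76 75 61 39]
155 [75 72 76 72 69 76 75 71 73 78 76 82 77 80 68 43]
-160 [564.  140.9 188.4 186. ]
-150 [554.  139.4 188.5 185.8]
-140 [544.  138.  188.7 186.4]
-130 [533.  136.7 188.6 186.1]
-120 [522.  135.3 188.7 186. ]
-20 [392.  124.6 189.6 187.9]
0 [362.  123.8 189.5 188. ]
20 [332.  123.4 189.5 187.8]
60 [272.  124.4 189.4 187.7]
120 [187.  129.2 189.2 187.3]
140 [161.  133.2 188.  185.2]
```

```bash
python3 - <<'E'
from plan import *
for pos,pt in[((-170,27,110),0),((-150,-78,110),0),((-150,-78,110),-25),((-140,-78,17),-25),((-140,-78,17),-20),((-140,-78,17),-30),((55,-78,17),-25),((55,-78,17),-30)]:
    for s in ik(W(*pos),Rt(0,pt,1)): print(pos,pt,s.round(),*[x.round().tolist() for x in pts(s)[1:]])
E
```

```text
(-170, 27, 110) 0 [ 64.  70. 120. 256.  92. -81.] [-492.0, 27.0, 110.0] [-448.0, 197.0, 478.0]
(-150, -78, 110) 0 [ 54.  81. 134. 250. 103. -58.] [-472.0, -78.0, 110.0] [-343.0, 211.0, 368.0]
(-140, -78, 17) -25 [ 47.  74. 136. 231.  83. -64.] [-432.0, -78.0, 153.0] [-275.0, 176.0, 431.0]
(-140, -78, 17) -20 [ 49.  78. 135. 235.  88. -62.] [-443.0, -78.0, 127.0] [-289.0, 190.0, 393.0]
(-140, -78, 17) -30 [ 45.  70. 137. 227.  77. -67.] [-419.0, -78.0, 178.0] [-261.0, 157.0, 472.0]
(55, -78, 17) -25 [ 21.  65. 124. 211.  73. -85.] [-237.0, -78.0, 153.0] [-89.0, 17.0, 521.0]
(55, -78, 17) -30 [ 20.  61. 124. 210.  64. -87.] [-224.0, -78.0, 178.0] [-98.0, -0.0, 558.0]
```

```bash
python3 - <<'E'
from plan import *
from station import state
q0=state()['joints']
W1=ik(W(-165,27,110),Rt(0,0,1))[0]
W2=ik(W(-150,-78,60),Rt(0,-10,1));W3=ik(W(-138,-78,18),Rt(0,-25,1))
print(q0.round(),W1.round(),[w.round() for w in W2],[w.round() for w in W3])
rows(q0,[W1,W2[0],W3[0]],[6,10,8])
E
```

```text
[ 56.  69. 119. 247.  93. -82.] [ 63.  70. 120. 255.  92. -81.] [array([ 54.,  80., 134., 244.,  95., -59.])] [array([ 46.,  74., 136., 231.,  83., -64.])]
3 [-147, 28, 110] [-469, 28, 111] [-416, 194, 479]
7 [-159, 6, 99] [-481, 4, 107] [-420, 202, 458]
11 [-151, -37, 79] [-472, -40, 107] [-377, 207, 417]
15 [-150, -78, 60] [-467, -78, 116] [-334, 207, 376]
19 [-141, -79, 38] [-448, -77, 135] [-302, 192, 405]
23 [-138, -78, 18] [-430, -78, 154] [-272, 174, 433]
[[0,-1,-9,-0.0,-0.0,-0.0,0],[-1,0,-9,-0.0,-0.0,-0.0,0],[0,0,-9,-0.0,-0.0,-0.0,0],[0,0,-8,-0.0,-0.0,-0.0,0],[-1,0,-9,-0.0,-0.0,-0.0,0],[0,1,-9,-0.0,-0.0,-0.0,0],[-5,11,3,0.0,-0.01,-0.01,0],[-6,10,3,0.01,-0.01,0.0,0]]
[[-5,11,3,-0.0,-0.02,0.0,0],[-5,10,2,-0.0,-0.01,-0.0,0],[-5,11,2,-0.0,-0.02,-0.0,0],[-5,10,1,-0.0,-0.02,-0.0,0],[-5,11,1,-0.0,-0.02,0.0,0],[-5,10,1,-0.0,-0.02,0.0,0],[-4,10,1,-0.01,-0.02,0.01,0],[-5,11,0,0.0,-0.02,-0.0,0]]
[[-5,0,4,-0.0,-0.04,0.0,0],[-5,0,3,-0.0,-0.03,0.0,0],[-5,0,4,-0.0,-0.03,0.0,0],[-5,0,3,-0.01,-0.04,0.0,0],[-4,0,3,0.01,-0.03,0.0,0],[-5,0,2,-0.0,-0.03,0.0,0],[-4,0,3,-0.0,-0.03,-0.0,0],[-4,0,2,0.0,-0.04,-0.0,0]]
11.0 0.04
```

```bash
python3 -m pendant '[[0,-1,-9,0,0,0,0.55],[-1,0,-9,0,0,0,0.55],[0,0,-9,0,0,0,0.55],[0,0,-8,0,0,0,0.55],[-1,0,-9,0,0,0,0.55],[0,1,-9,0,0,0,0.55],[-5,11,3,0,-0.01,-0.01,0.55],[-6,10,3,0.01,-0.01,0,0.55]]' | grep -E 'pos|force|width'
python3 -m pendant '[[-5,11,3,0,-0.02,0,0.55],[-5,10,2,0,-0.01,0,0.55],[-5,11,2,0,-0.02,0,0.55],[-5,10,1,0,-0.02,0,0.55],[-5,11,1,0,-0.02,0,0.55],[-5,10,1,0,-0.02,0,0.55],[-4,10,1,-0.01,-0.02,0.01,0.55],[-5,11,0,0,-0.02,0,0.55]]'| grep -E 'pos|force|width'
python3 -m pendant '[[-5,0,4,0,-0.04,0,0.55],[-5,0,3,0,-0.03,0,0.55],[-5,0,4,0,-0.03,0,0.55],[-5,0,3,0,-0.04,0,0.55],[-4,0,3,0,-0.03,0,0.55],[-5,0,2,0,-0.03,0,0.55],[-4,0,3,0,-0.03,0,0.55],[-4,0,2,0,-0.04,0,0.55]]'| grep -E 'pos|force|width'
python3 - <<'E'
from g import *
from plan import Rt,Ro
import numpy as np
s=state();print(s['joints'].round(1),enc(s['tool_pos']),Ro.from_matrix(s['eef_rot'].T@Rt(0,-25,1)).as_rotvec().round(3))
a=cam('side');b=cam('top')
# jar liquid (amber) mask centroid, dark gripper
for n,d in(('side',a),('top',b)):
    hsv=cv2.cvtColor(d['color'],cv2.COLOR_RGB2HSV);m=cv2.inRange(hsv,(12,70,60),(30,255,255))
    c=proj(d,W_) if 0 else proj(d,[421,208,60]);x,y=map(int,c);sub=m[y-50:y+50,x-50:x+50];ys,xs=np.nonzero(sub)
    print(n,len(xs),xs.min()+x-50,xs.max()+x-50,ys.min()+y-50,ys.max()+y-50,cv2.minAreaRect(np.c_[xs+x-50,ys+y-50].astype(np.float32)))
E
```

```text
tool_pos: [385.5, 300.9, 98.8]
wrist_force: [-0.1, -0.6, 0.1]
width: 0.453
gripper_force: 0.0
tool_pos: [377.9, 215.6, 59.7]
wrist_force: [-0.6, 0.2, -0.3]
width: 0.447
gripper_force: 0.0
tool_pos: [390.3, 213.3, 17.0]
wrist_force: [0.5, -0.9, 0.2]
width: 0.452
gripper_force: 0.0
[ 46.4  74.2 136.3 230.5  82.9 -64.3] [-138.33359039  -77.88404455   17.04613846] [-0.001  0.005  0.   ]
side 1318 295 341 313 385 ((320.3823547363281, 348.97064208984375), (46.324302673339844, 68.15251159667969), 14.03624439239502)Traceback (most recent call last):
  File "<stdin>", line 10, in <module>
    return umr_minimum(a, axis, None, out, keepdims, initial, where)
ValueError: zero-size array to reduction operation minimum which has no identity
```

```bash
python3 -m pendant '[[1.7,0,3.6,0,0,0,0.55],[1.7,0,3.6,0,0,0,0.55],[1.7,0,3.6,0,0,0,0.55],[1.7,0,3.6,0,0,0,0.55],[1.7,0,3.6,0,0,0,0.55],[1.7,0,3.6,0,0,0,0.55],[1.7,0,3.6,0,0,0,0.55],[1.7,0,3.6,0,0,0,0.55]]' | grep -E 'pos|force|width'
python3 -m pendant '[[2.1,0,4.5,0,0,0,0.55],[2.1,0,4.5,0,0,0,0.55],[2.1,0,4.5,0,0,0,0.55],[2.1,0,4.5,0,0,0,0.55],[2.1,0,4.5,0,0,0,0.55],[2.1,0,4.5,0,0,0,0.55],[1.7,0,3.6,0,0,0,0.55],[0,0,0,0,0,0,0.55]]' | grep -E 'pos|force|width'
cat > jar.py <<'E'
from g import *
s=state();print('tcp',enc(s['tool_pos']).round(1))
for n in('side','top'):
    d=cam(n);hsv=cv2.cvtColor(d['color'],cv2.COLOR_RGB2HSV);m=cv2.inRange(hsv,(12,50,60),(32,255,255))
    m[:,:250]=0;m[:,400:]=0;m[:190]=0;m[400:]=0
    k,l,st,ce=cv2.connectedComponentsWithStats(m)
    for i in range(1,k):
        if st[i,4]>100:
            ys,xs=np.nonzero(l==i);print(n,st[i],ce[i].round(1),np.round(cv2.minAreaRect(np.c_[xs,ys].astype(np.float32))[2],1),'z40',enc(plane(d,ce[i],40)).round())
E
python3 jar.py
```

```text
tool_pos: [422.3, 206.1, 17.6]
wrist_force: [-0.3, 1.0, -1.1]
width: 0.454
gripper_force: 0.3
tool_pos: [455.9, 199.2, 17.9]
wrist_force: [-0.7, 0.1, -0.0]
width: 0.454
gripper_force: 0.0
tcp [-71.2 -78.6  17.9]
side [317 284  29  15 315] [330.2 290.9] 14.0 z40 [ 10. -63.  40.]
side [ 304  319   49   37 1084] [326.2 339. ] 90.0 z40 [-80. -80.  40.]
top [306 286  27  25 470] [319.4 298.3] 33.7 z40 [-43. -70.  40.]
```

```bash
python3 -m pendant '[[2.5,0,5.4,0,0,0,0.55],[3,0,6.3,0,0,0,0.55],[3,0,6.3,0,0,0,0.55],[3,0,6.3,0,0,0,0.55],[3,0,6.3,0,0,0,0.55],[3,0,6.3,0,0,0,0.55],[3,0,6.3,0,0,0,0.55],[3,0,6.3,0,0,0,0.55]]' | grep -E 'pos|force|width'
python3 -m pendant '[[3,0,6.3,0,0,0,0.55],[3,0,6.3,0,0,0,0.55],[3,0,6.3,0,0,0,0.55],[3,0,6.3,0,0,0,0.55],[2.5,0,5.4,0,0,0,0.55],[2.5,0,5.4,0,0,0,0.55],[1.7,0,3.6,0,0,0,0.55],[0,0,0,0,0,0,0.55]]' | grep -E 'pos|force|width'
python3 jar.py
```

```text
tool_pos: [509.5, 188.2, 17.8]
wrist_force: [-0.6, 1.0, -0.2]
width: 0.45
gripper_force: 0.3
tool_pos: [552.6, 179.6, 18.2]
wrist_force: [-0.7, 0.5, -0.1]
width: 0.447
gripper_force: 0.0
tcp [ 27.4 -78.5  18.2]
side [ 320  270   46   36 1118] [340.9 288.2] 2.7 z40 [ 20. -80.  40.]
```

```bash
python3 -m pendant '[[1.7,0,3.6,0,0,0,0.55],[1.7,0,3.6,0,0,0,0.55],[1.7,0,3.6,0,0,0,0.55],[1.7,0,3.6,0,0,0,0.55],[1.7,0,3.6,0,0,0,0.55],[0,0,0,0,0,0,0.55],[0,0,0,0,0,0,0.55],[0,0,0,0,0,0,0.55]]' | grep -E 'pos|force|width'
python3 jar.py
python3 - <<'E'
from g import *
# seen from both fixed cams: jar/dish silhouettes vs start pictures
for n in('side','top'):
    d=cam(n);a=cv2.imread(f'pics/{n}0.png').astype(int);b=d['color'][:,:,::-1].astype(int)
    for nm,P in(('front dish',[450,363,11]),('inner dish',[687,236,12])):
        x,y=map(int,proj(d,P));print(n,nm,np.abs(a-b)[y-16:y+17,x-18:x+19].mean().round(1))
E
```

```text
tool_pos: [571.3, 175.7, 18.0]
wrist_force: [-0.1, -0.1, 0.2]
width: 0.448
gripper_force: 0.0
tcp [ 46.5 -78.6  18. ]
side [ 323  260   44   37 1103] [343.3 279. ] 12.4 z40 [ 40. -79.  40.]
side front dish 44.7
side inner dish 38.8
top front dish 47.7
top inner dish 44.8
```

```bash
python3 -m pendant '[[-3,0,-6.3,0,0,0,0.55],[-5,0,-10.9,0,0,0,0.55],[-5,0,-10.9,0,0,0,0.55],[-5,0,-10.9,0,0,0,0.55],[-5,0,-10.9,0,0,0,0.55],[-5,0,-10.9,0,0,0,0.55],[-5,0,-10.9,0,0,0,0.55],[-5,0,-10.9,0,0,0,0.55]]' | grep -E 'pos|force|width'
python3 -m pendant '[[-5,0,-10.9,0,0,0,0.55],[-5,0,-10.9,0,0,0,0.55],[-5,0,-10.9,0,0,0,0.55],[-5,0,-10.9,0,0,0,0.55],[-5,0,-10.9,0,0,0,0.55],[-5,0,-10.9,0,0,0,0.55],[0,0,0,0,0,0,0.55],[0,0,0,0,0,0,0.55]]' | grep -E 'pos|force|width'
python3 jar.py
python3 - <<'E'
from g import *
def bl(im,x,y,w=22):
    p=im[y-w:y+w+1,x-w:x+w+1];e=cv2.Canny(cv2.GaussianBlur(cv2.cvtColor(p,cv2.COLOR_BGR2GRAY),(3,3),0),15,40);return p,e
for n in('side','top'):
    d=cam(n);a=cv2.imread(f'pics/{n}0.png');b=np.ascontiguousarray(d['color'][:,:,::-1])
    for nm,P in(('front dish',[450,363,11]),('inner dish',[687,236,12])):
        x,y=map(int,proj(d,P));_,ea=bl(a,x,y);_,eb=bl(b,x,y,22)
        t=eb[6:-6,6:-6];best=cv2.minMaxLoc(cv2.matchTemplate(cv2.GaussianBlur(ea,(5,5),0),cv2.GaussianBlur(t,(5,5),0),cv2.TM_CCOEFF_NORMED));print(n,nm,round(best[1],2),np.array(best[3])-6)
E
```

```text
tool_pos: [480.5, 194.4, 18.6]
wrist_force: [-0.2, -0.8, 0.1]
width: 0.448
gripper_force: 0.0
tool_pos: [410.7, 209.2, 19.2]
wrist_force: [-0.2, -0.1, 0.8]
width: 0.448
gripper_force: 0.0
tcp [-117.5  -77.8   19.2]
side [ 323  261   44   37 1177] [343.3 279.7] 11.6 z40 [ 38. -79.  40.]
side front dish 0.94 [0 0]
side inner dish 0.27 [0 3]
top front dish 0.79 [0 0]
top inner dish 0.89 [0 0]
```

```bash
python3 -c "
from station import state,r
print(state()['clock']);print(r.close_job())"
```

```text
27.2333
the job is handed in; nothing more can be done
None
```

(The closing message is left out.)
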